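Clamp the interval timer and key in the circuit

ROBOT

A 7-joint arm with a two-finger parallel gripper is mounted at the origin on the work surface. World frame = base frame: x ahead of the robot, y to its left, z up, the work surface at z = 0. Lengths are in m, angles in rad, forces in N, time in s.
With the tool pointing down it reaches from about 0.425 to 0.825 m from the base axis. Payload 3.6 kg.
Tool frame: the origin (TCP) lies on the centre line of the jaws, within the pads' length; the fingertips stand manip.tip_reach ahead of it and the grasp point (between the pads) lies 3 mm ahead of it (manip.tip_reach is the distance from the TCP to the fingertips, in m); z points along the fingers, y is the line along which they close (so a half turn about z gives the same grasp; the last joint's range is limited). The gripper opens to 93 mm and grips with 3 to 60 N. Pads are 15 mm wide; open, the fingers measure 128 mm over their backs; the gripper's body (75 mm by 188 mm) begins 65 mm behind the grasp point.
Start: joints at [1.075, 0.615, -0.013, 1.423, 0.008, 1.103, -0.04], TCP at [0.294, -0.58, 0.241] pointing down, gripper open.
Joint ranges: [-3.12, 3.12], [-0.3, 2.06], [-1.34, 1.32], [0.26, 2.42], [-1.36, 4.5], [0.01, 1.98], [-2.84, 2.84]. Speed limits (rad/s): [2.79, 2.79, 3.14, 3.14, 3.14, 3.14, 3.14].

INTERFACE

Orientations are given as a 3x3 rotation matrix whose columns are the frame's x, y, z axes.
In Python, from rig import manip, vision, job, find_in, place_of gives the robot as it stands.
- The arm moves only by the shell command python3 -m jog 'ROWS' [FORCE]. ROWS is JSON, a list of rows, each a list of 7 numbers: the turn, a rotation vector about the tool's x, y, z in degrees, then the shift along the tool's x, y, z in cm, then the finger opening in cm, from 0 to 9.3. In form: [[wx, wy, wz, dx, dy, dz, hand], ...]. A call has 1 to 10 rows; each row shifts and turns the commanded pose from where the row before left it, along the tool's axes as they then stand; what a row does not reach is not made up. A row lasts 1/12 s, in which the tool goes at most 41.7 mm and 7.16 degrees, less where a joint would pass 70% of its speed; a pose out of reach is approached as far as the arm can. A call with a gripper value outside its range is refused whole. The fingers move at their own pace and stop on an object; FORCE is the grip in N (left out, the last holds). Time passes only in rows, so rows that do not move let the fingers close. It gives the time, the measured TCP pose, the force, the opening and the grip force at its end, in the units of the state.
- manip.get_state(): the state, without advancing time (a new reading comes with each control period).
- vision.camera(name): name is "side" or "top" or "wrist"; returns a dict with "img" (480x640x3 uint8, red, green, blue), "z_map" (480x640 float32, m along the optical axis (not along the pixel's ray), 0 where there is no reading), "fx", "fy", "cx", "cy" (pixels), "dist" ([k1, k2, p1, p2, k3] as OpenCV has them; the pictures are not rectified), "R" (3x3) and "t" (3): a world point X has camera coordinates R X + t. Camera axes: x right, y down, z forward; pixel columns grow to the right and rows downward; lengths in m; the calibration is good to about 2 mm. A picture is of the moment at which its call begins.
- job.close_job(): hands the job in; it is judged then, once.
Trained networks look in a picture, given as the dict that the camera call returned (one of the last four; its "shot" number tells which), for a name from the list of things; names that differ only in an ending like _2 or _b are one class to them, and where a whole thing is asked for, a point or a joint stands for the part that bears it (a point fixed in the world has none). Each returns a list of dicts, best first, with "conf" (0 to 1); they miss things now and then, are a little off and sometimes report something else, mostly with a low value. They report only what shows in the picture. A call takes as long as a camera call. They do not tell look-alikes from the thing itself.
- find_in(picture, query): "at" ([row, column] in pixels, amid what is visible of it).
- place_of(picture, query): "at" ([row, column] in pixels: a listed point, or the origin of a listed thing).
The state is a dict: "time": time; "q": joint angles; "qd": joint speeds; "joint_efforts": joint torques, N m; "tool_pos": TCP position; "ee_rot": TCP orientation; "contact_force": force on the tool from outside, world axes, zero at the start; "torque": the same for the moment, N m; "width": finger opening in m; "finger_force": force on a finger pad.
Only numpy, scipy, OpenCV 4.12 (cv2) and the standard library are available. Lean on these libraries where they do the work, as an engineer would, in place of code of your own. Each camera call takes 0.05 s, during which the arm holds its last target. There are 200 camera calls.

TASK

Throw the cam lever over to clamp the interval timer on its dock, then key in today's circuit: press the coloured keys right down one at a time, letting each come up before the next, in the order in which the cones of the same colours stand on the mat, beginning at the end with the white dot. Press gently on the cushioned face, leave the white key and everything else alone, do not let the timer slide along its dock, and leave all the keys up and the lever clamped.

Things in the scene. Friction and masses are not known exactly. Their poses are not given: they have to be found in the camera images.
- dock: the timer's dark steel dock plate, 280 x 380 x 12 mm, fixed to the sill; origin on the sill (plate spans x -130..150, y -250..130 mm), x away from the robot, y to the left, z up. The timer's carriage slides along its x
- carriage (a joint): slide of the timer along the dock's x, 0..0.09 m; it slides at 1.5 N while the cam lever is open and is clamped when it is thrown. A yellow guard bar, 10 mm thick, spans the timer 186 mm above the dock plate, 18 mm nearer the robot and 92 mm above the key tops, on posts 125 mm either side: a tool held upright over a key meets it, a tool square to the face passes under it
- face: middle of the key row on the black face (115 x 200 mm), which slopes down 30 degrees away from the robot: z out of the face, x down the slope, y left. Key tops at x = 0, z = 22 mm. Cushion-mounted: sinks up to 18 mm along -z when pressed (2 N at first, 11 N at the bottom, then solid; over 15 N harms it)
- key_yellow (a joint): yellow round spring key, 28 mm across in a 44 mm grey collar, top centre at x = 0, y = 69, z = 22 mm of face; value is its travel along the face's -z: 0 up, 0.006 m fully down (5 N); counts as pressed from 0.0045 m
- key_red (a joint): red round spring key, 28 mm across in a 44 mm grey collar, top centre at x = 0, y = 23, z = 22 mm of face; value is its travel along the face's -z: 0 up, 0.006 m fully down (5 N); counts as pressed from 0.0045 m
- key_white (a joint): white round spring key, 28 mm across in a 44 mm grey collar, top centre at x = 0, y = -23, z = 22 mm of face; value is its travel along the face's -z: 0 up, 0.006 m fully down (5 N); it wipes the entry, must not be pressed (2 mm at most)
- key_blue (a joint): blue round spring key, 28 mm across in a 44 mm grey collar, top centre at x = 0, y = -69, z = 22 mm of face; value is its travel along the face's -z: 0 up, 0.006 m fully down (5 N); counts as pressed from 0.0045 m
- tell_red (a joint): small red tell-tale tab just up the slope from the red key: 0 proud; the key pushes it in to about 0.005 m at its first full press and it stays sunk
- tell_yellow (a joint): small yellow tell-tale tab just up the slope from the yellow key: 0 proud; the key pushes it in to about 0.005 m at its first full press and it stays sunk
- tell_blue (a joint): small blue tell-tale tab just up the slope from the blue key: 0 proud; the key pushes it in to about 0.005 m at its first full press and it stays sunk
- cam (a joint): cam lever on the right of the carriage: 0 leans outwards (to the dock's -y, 40 degrees from upright) = open, 1.45 rad leans inwards to the timer (43 degrees past upright) at its stop = clamped. Needs about 3 N at the knob, stays where it is left
- cam_tip (a point): orange ball knob, 24 mm across, at the end of the cam lever, 70 mm from its hinge; the lever is a 12 mm round bar. Point = middle of the ball
- cam_hinge (a point): hinge of the cam lever, 12 mm above the dock plate; the hinge axis runs along the dock's x
- strip: black mat, 320 x 100 x 6 mm, fixed, with a white dot at one end (its -x end, 135 mm from the origin, nearest the robot); origin under its middle, x along its length away from the dot
- cone_red: red marker cone, 66 mm across, 56 mm high, origin at the middle of its foot; stands on the mat at x = -70, 15 or 100 mm, one cone at each (drawn at random)
- cone_yellow: yellow marker cone, 66 mm across, 56 mm high, origin at the middle of its foot; stands on the mat at x = -70, 15 or 100 mm, one cone at each (drawn at random)
- cone_blue: blue marker cone, 66 mm across, 56 mm high, origin at the middle of its foot; stands on the mat at x = -70, 15 or 100 mm, one cone at each (drawn at random)
- tumbler: glass tumbler, 72 mm across, 100 mm high, origin at the middle of its foot; leave alone
- hexkey: chrome hex key, 110 x 36 x 8 mm, lying; leave alone
- dumbbell: grey plastic dumbbell, 180 mm long along its x, heads 72 mm, lying; leave alone
- ball_center (a point): centre of the green massage ball, 68 mm across, in a black square frame; leave alone
- carabiner: aluminium carabiner, 85 x 45 x 10 mm, lying; leave alone
Mind the look-alikes: they are no part of the job. Of the things shaped like the cone_yellow, the yellow one is meant.

How it is judged:
By the outcome, as a careful person would: the job done as asked, in the order asked, and still so for the second after the job is handed in, with the robot touching nothing.
It also fails if it takes over 58 s, if anything falls off the work surface, if the arm or the gripper's body presses on something with over 40 N, if the wrist force passes 120 N, or if a joint passes its speed limit or range.

## Working session

There is one attempt and no reset: what is moved stays moved. The work goes in short steps, Python scripts to look and compute and a shell command to move; the robot and the scene stay as the last step left them, time stands still between calls to the robot, and variables do not carry over. Pictures are saved under pics/ and viewed, at most 10 in all, crops included, and the job is handed in when it is done.

```bash
mkdir -p pics; ls
python3 - <<'E'
from rig import manip, vision
import cv2,numpy as np
s=manip.get_state();print(s['time'],s['tool_pos'],np.round(s['ee_rot'],3).tolist(),s['contact_force'],s['width'],manip.tip_reach)
for n in("side","top"):
    c=vision.camera(n);cv2.imwrite(f"pics/{n}.png",c["img"][:,:,::-1])
    print(n,c["fx"],c["dist"],np.round(-np.array(c["R"]).T@c["t"],3))
E
```

```text
pics
0.0 [ 0.29395418 -0.57890672  0.2395165 ] [[0.892, 0.453, -0.001], [0.453, -0.892, 0.002], [-0.0, -0.003, -1.0]] [ 0.41153926  0.0267538  -1.18240954] 0.09305466812761161 0.022
side 624.2601305897941 [-0.18991558  0.          0.          0.          0.        ] [-0.248 -1.242  1.032]
top 469.6586233987761 [-0.00578206  0.          0.          0.          0.        ] [0.405 0.088 1.154]
```

View pics/side.png

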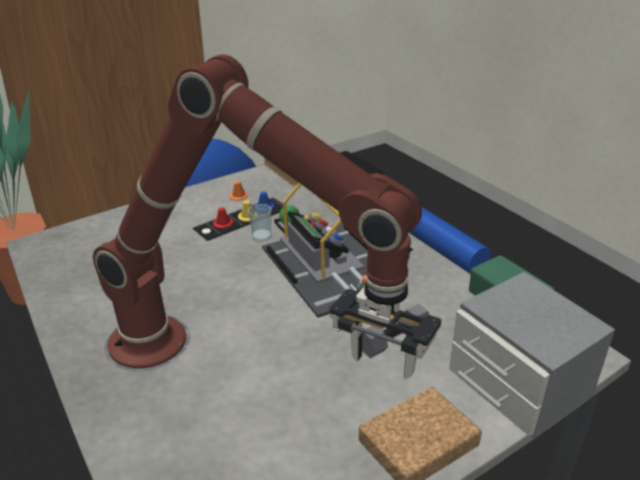

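View pics/top.png

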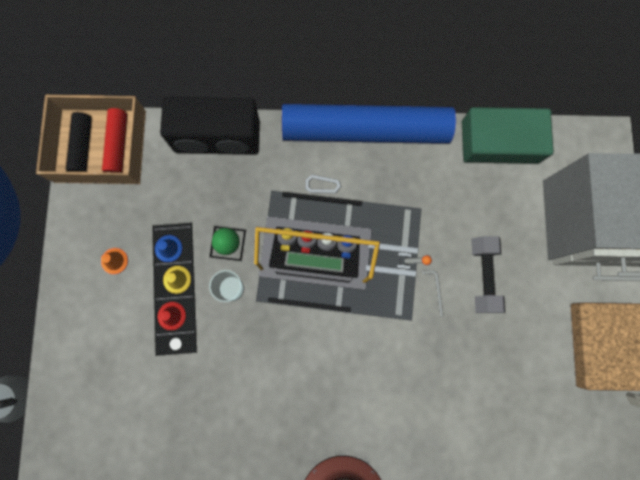

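Top view: on the mat, from the white dot (row 344, col 176), the cones stand red (316,172), yellow (279,177), blue (248,168). The orange cone (261,114) is off the mat. Keys are near row 240, cols 286–347, and the open cam knob is at (260,427). The order is red, yellow, blue.

```bash
cat > h.py <<'E'
import numpy as np,cv2
from rig import manip,vision,find_in,place_of
def ray(c,rc):
    K=np.array([[c["fx"],0,c["cx"]],[0,c["fy"],c["cy"]],[0,0,1]])
    u=cv2.undistortPoints(np.array([[[rc[1],rc[0]]]],float),K,np.array(c["dist"]))[0,0]
    return np.array([u[0],u[1],1.])
def cen(c): return -np.array(c["R"]).T@np.array(c["t"])
def at_depth(c,rc,z): return np.array(c["R"]).T@(ray(c,rc)*z-np.array(c["t"]))
def at_z(c,rc,h):
    o=cen(c);d=np.array(c["R"]).T@ray(c,rc);return o+d*(h-o[2])/d[2]
def cloud(c):
    K=np.array([[c["fx"],0,c["cx"]],[0,c["fy"],c["cy"]],[0,0,1]])
    g=np.stack(np.meshgrid(np.arange(640),np.arange(480)),-1).reshape(-1,1,2).astype(float)
    u=cv2.undistortPoints(g,K,np.array(c["dist"])).reshape(480,640,2)
    z=c["z_map"];P=np.dstack([u*z[...,None],z])
    return (P-np.array(c["t"]))@np.array(c["R"])
def tri(obs):
    A=np.zeros((3,3));b=np.zeros(3)
    for c,rc in obs:
        d=np.array(c["R"]).T@ray(c,rc);d/=np.linalg.norm(d);M=np.eye(3)-np.outer(d,d);A+=M;b+=M@cen(c)
    return np.linalg.solve(A,b)
E
python3 - <<'E'
from h import *
np.set_printoptions(precision=4,suppress=True)
t=vision.camera("top");s=vision.camera("side")
P=cloud(t)
for n in["dock","face","key_yellow","key_red","key_white","key_blue","cam_tip","cam_hinge","tell_red"]:
    out=[]
    for c in(t,s):
        r=place_of(c,n);out.append(r[0] if r else None)
    print(n,[(np.round(o["at"],1).tolist(),round(o["conf"],2)) if o else None for o in out],end=' ')
    if out[0]:
        i,j=np.round(out[0]["at"]).astype(int);print("depth",P[i,j],end=' ')
    if all(out):print("tri",tri([(t,out[0]["at"]),(s,out[1]["at"])]),end='')
    print()
# dock edges by depth: plate z~12mm
hsv=cv2.cvtColor(t["img"],cv2.COLOR_RGB2HSV)
g=t["img"].max(2)
m=((g<90)).astype(np.uint8);m[:, :250]=0;m[:,435:]=0;m[:185]=0;m[325:]=0
m=cv2.morphologyEx(m,cv2.MORPH_CLOSE,np.ones((15,15)))
cs,_=cv2.findContours(m,0,2);k=max(cs,key=cv2.contourArea);b=cv2.boxPoints(cv2.minAreaRect(k))
print("box",b.tolist());W=[at_z(t,(p[1],p[0]),.012) for p in b];print(np.array(W))
# keys by depth region
Q=P.reshape(-1,3);
def blob(lo,hi,box):
    mm=cv2.inRange(hsv,lo,hi).astype(bool);k=np.zeros_like(mm);k[box[0]:box[1],box[2]:box[3]]=1;mm&=k
    p=P[mm];return mm.sum(),np.argwhere(mm).mean(0),np.median(p,0)
print("red",blob((170,90,60),(180,255,255),(225,265,270,370)))
print("blue",blob((105,90,50),(125,255,255),(225,265,270,370)))
print("knob",blob((3,120,90),(20,255,255),(245,275,410,440)))
cv2.imwrite("pics/crop.png",cv2.resize(t["img"][180:330,240:450,::-1],None,fx=3.8,fy=3.8,interpolation=cv2.INTER_CUBIC))
E
```

```text
dock [([255.2, 317.4], 0.73), ([257.4, 320.6], 0.85)] depth [0.5509 0.0682 0.1086] tri [0.5652 0.0649 0.0063]
face [([240.9, 316.3], 0.71), ([232.1, 326.1], 0.9)] depth [0.5869 0.0705 0.0841] tri [0.5884 0.0692 0.0836]Traceback (most recent call last):
  File "<stdin>", line 8, in <module>
ValueError: it knows: ball_center, cam_hinge, cam_tip, carabiner, cone_blue, cone_red, cone_yellow, dock, dumbbell, face, hexkey, strip, tumbler
```

Run:
```python
from h import *
np.set_printoptions(precision=4,suppress=True)
t=vision.camera("top");s=vision.camera("side")
P=cloud(t)
for n in["dock","face","cam_tip","cam_hinge","hexkey","tumbler"]:
    out=[]
    for c in(t,s):
        r=place_of(c,n);out.append(r[0] if r else None)
    print(n,[(np.round(o["at"],1).tolist(),round(o["conf"],2)) if o else None for o in out],end=' ')
    if out[0]:
        i,j=np.round(out[0]["at"]).astype(int);print("depth",P[i,j],end=' ')
    if all(out):print("tri",tri([(t,out[0]["at"]),(s,out[1]["at"])]),end='')
    print()
hsv=cv2.cvtColor(t["img"],cv2.COLOR_RGB2HSV)
g=t["img"].max(2)
m=((g<90)).astype(np.uint8);m[:, :250]=0;m[:,435:]=0;m[:185]=0;m[325:]=0
m=cv2.morphologyEx(m,cv2.MORPH_CLOSE,np.ones((15,15)))
cs,_=cv2.findContours(m,0,2);k=max(cs,key=cv2.contourArea);b=cv2.boxPoints(cv2.minAreaRect(k))
print("box",b.tolist());W=[at_z(t,(p[1],p[0]),.012) for p in b];print(np.array(W))
def blob(lo,hi,box):
    mm=cv2.inRange(hsv,lo,hi).astype(bool);k=np.zeros_like(mm);k[box[0]:box[1],box[2]:box[3]]=1;mm&=k
    p=P[mm];return mm.sum(),np.argwhere(mm).mean(0),np.median(p,0)
print("red",blob((165,90,60),(180,255,255),(225,265,270,370)))
print("blue",blob((105,90,50),(125,255,255),(225,265,270,370)))
print("knob",blob((3,120,90),(20,255,255),(245,275,410,440)))
# face plane fit from black face points
mm=np.zeros((480,640),bool);mm[228:275,275:362]=1
p=P[mm];p=p[(p[:,2]>.05)&(p[:,2]<.16)];
best=None
rng=np.random.default_rng(0)
for _ in range(500):
    a=p[rng.choice(len(p),3,False)];n=np.cross(a[1]-a[0],a[2]-a[0])
    if np.linalg.norm(n)<1e-7: continue
    n/=np.linalg.norm(n);n*=np.sign(n[2]);k=abs((p-a[0])@n)<.003
    if best is None or k.sum()>best[0]:best=(k.sum(),n,a[0])
print("plane",best,len(p),"tilt",np.degrees(np.arccos(best[1][2])),"az",np.degrees(np.arctan2(best[1][1],best[1][0])))
cv2.imwrite("pics/crop.png",cv2.resize(t["img"][180:330,240:450,::-1],None,fx=3.8,fy=3.8,interpolation=cv2.INTER_CUBIC))
```

```text
dock [([253.3, 320.4], 0.58), ([256.9, 318.8], 0.81)] depth [0.5563 0.0613 0.1035] tri [0.5635 0.0605 0.0125]
face [([239.4, 318.4], 0.72), ([232.2, 327.4], 0.78)] depth [0.5885 0.0663 0.1021] tri [0.591  0.0648 0.0848]
cam_tip [([260.3, 427.0], 0.7), ([275.1, 366.9], 0.45)] depth [ 0.5462 -0.1838  0.0903] tri [ 0.5474 -0.1842  0.0937]
cam_hinge [([259.5, 403.1], 0.7), ([290.6, 357.9], 0.44)] depth [ 0.553  -0.1407  0.032 ] tri [ 0.5545 -0.1432  0.0168]
hexkey [([295.4, 438.1], 0.62), ([258.6, 316.7], 0.56)] depth [ 0.4717 -0.2291  0.0096] tri [ 0.4379 -0.1687  0.1863]
tumbler [([287.9, 230.8], 0.59), ([239.7, 261.6], 0.82)] depth [0.4804 0.2744 0.0074] tri [ 0.4813  0.2782 -0.0113]
box [[253.67922973632812, 300.7269592285156], [266.7850036621094, 189.32765197753906], [423.0341491699219, 207.70993041992188], [409.9283752441406, 319.1092529296875]]
[[ 0.4503  0.2176  0.012 ]
 [ 0.7287  0.1947  0.012 ]
 [ 0.6882 -0.1971  0.012 ]
 [ 0.4127 -0.1592  0.012 ]]
red (np.int64(12), array([241.8333, 306.0833]), array([0.5826, 0.0928, 0.1052]))
blue (np.int64(97), array([250.3402, 345.8969]), array([0.5563, 0.0028, 0.1069]))
knob (np.int64(68), array([259.8529, 426.1324]), array([ 0.5465, -0.1819,  0.089 ]))
plane (np.int64(1898), array([ 0.5055, -0.0526,  0.8612]), array([0.5206, 0.024 , 0.1236])) 3275 tilt 30.54818655129058 az -5.936876491853691
```

View pics/crop.png

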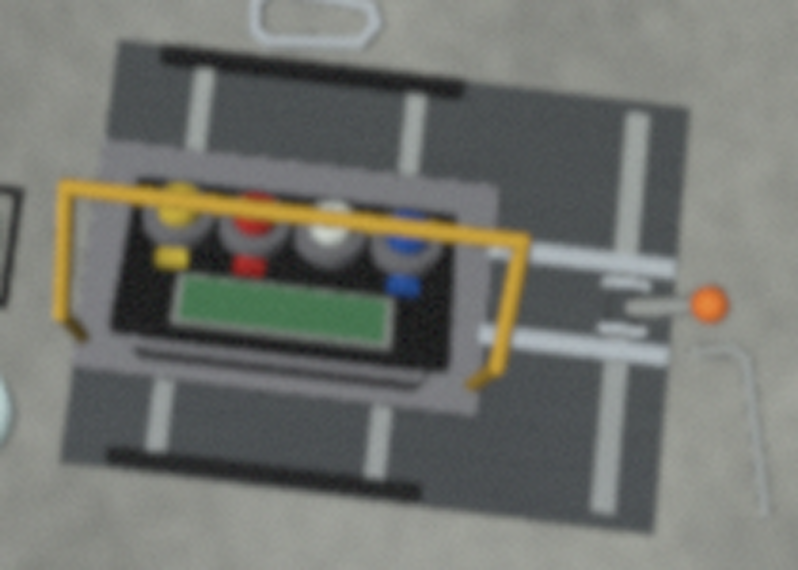

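The crop shows the dock yawed about -6.5° and the keys half under the bar: yellow (205,178), red (212,255), white (225,330), blue (235,405). The knob is at (303,710), leaning outwards. I'll turn the tool so it is square to the dock, with the fingers closed.

```bash
python3 -m jog '[[0,0,-7.1,0,0,0,0],[0,0,-7.1,0,0,0,0],[0,0,-7.1,0,0,0,0],[0,0,-7.1,0,0,0,0],[0,0,-7.1,0,0,0,0],[0,0,-7.1,0,0,0,0],[0,0,-7.1,0,0,0,0],[0,0,-7.1,0,0,0,0]]' 10
python3 -m jog '[[0,0,0,3.7,0.5,0,0],[0,0,0,3.7,0.5,0,0],[0,0,0,3.7,0.5,0,0],[0,0,0,3.7,0.5,0,0],[0,0,0,3.7,0.5,0,0],[0,0,0,2.5,3,0,0],[0,0,0,2.5,3,0,0],[0,0,0,2.5,3,0,0],[0,0,0,2.5,3,0,0],[0,0,0,2.5,3,0,0]]'
python3 -m jog '[[0,0,0,2,1,0,0],[0,0,0,2,1,0,0],[0,0,0,1.5,1,0,0],[0,0,0,0,0,0,0]]'
python3 - <<'E'
from h import *
np.set_printoptions(precision=4,suppress=True)
s=manip.get_state();print(s["tool_pos"],s["ee_rot"],s["q"],s["width"],s["contact_force"])
w=vision.camera("wrist");P=cloud(w);print("cam",cen(w))
cv2.imwrite("pics/w1.png",w["img"][:,:,::-1])
for n in("cam_tip","cam_hinge","face","dock"):
    r=place_of(w,n)
    if r: i,j=np.clip(np.round(r[0]["at"]).astype(int),0,[479,639]);print(n,r[0],P[i,j],at_z(w,r[0]["at"],.078),at_z(w,r[0]["at"],.024))
E
```

```text
time: 1.77
tool_pos: [0.2941, -0.5796, 0.2407]
ee_rot: [[0.104, 0.995, -0.0], [0.995, -0.104, -0.0], [-0.0, -0.0, -1.0]]
contact_force: [0.8, -0.5, 0.3]
width: 0.044
finger_force: 0.0
time: 2.6
tool_pos: [0.5035, -0.2895, 0.241]
ee_rot: [[0.11, 0.994, 0.0], [0.994, -0.11, -0.001], [-0.001, 0.001, -1.0]]
contact_force: [0.7, -1.0, -0.2]
width: 0.0004
finger_force: 0.0
time: 2.93
tool_pos: [0.5409, -0.234, 0.2409]
ee_rot: [[0.102, 0.995, 0.003], [0.995, -0.102, 0.003], [0.004, 0.002, -1.0]]
contact_force: [0.4, -0.1, 0.1]
width: 0.0005
finger_force: 0.0
[ 0.5409 -0.234   0.2409] [[ 0.1017  0.9948  0.0027]
 [ 0.9948 -0.1017  0.0033]
 [ 0.0036  0.0024 -1.    ]] [ 0.5763  0.5355 -0.3243  1.6014  0.1858  1.0338  0.0974] 0.0005376398553905964 [ 0.4239 -0.0784  0.0672]
cam [ 0.5466 -0.1608  0.3854]
cam_tip {'at': [178.9, 329.1], 'conf': 0.79} [ 0.5481 -0.1857  0.0911] [ 0.5482 -0.1867  0.078 ] [ 0.5485 -0.1912  0.024 ]
cam_hinge {'at': [128.2, 328.2], 'conf': 0.98} [ 0.5522 -0.1418  0.0325] [ 0.5517 -0.1444  0.078 ] [ 0.5525 -0.1415  0.024 ]
```

View pics/w1.png

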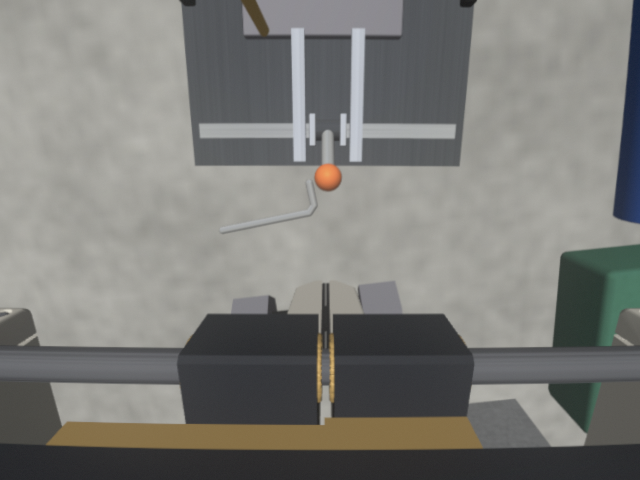

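The wrist view shows the knob at (178,328) straight ahead of the closed fingers, and the dock edges level, so the tool is square to the dock. Next I lower the tool and push the lever over.

```bash
python3 -m jog '[[0,0,0,0,0,3.7,0],[0,0,0,0,0,3.7,0],[0,0,0,0,0,3.7,0],[0,0,0,0,0,3.7,0],[0,0,0,0,0,0,0]]'
python3 -m jog '[[0,0,0,1,0,0,0],[0,0,0,1,0,0,0],[0,0,0,1,0,0,0],[0,0,0,1,0,0,0],[0,0,0,1,0,0,0],[0,0,0,1,0,0,0],[0,0,0,1,0,0,0],[0,0,0,1,0,0,0],[0,0,0,1,0,0,0],[0,0,0,1,0,0,0]]'
python3 -m jog '[[0,0,0,0.5,0,0,0],[0,0,0,0.5,0,0,0],[0,0,0,0.5,0,0,0],[0,0,0,0,0,0,0],[0,0,0,0,0,0,0]]'
```

```text
time: 3.6
tool_pos: [0.5318, -0.2395, 0.0859]
ee_rot: [[0.112, 0.994, -0.015], [0.994, -0.112, 0.004], [0.003, -0.015, -1.0]]
contact_force: [-0.8, 1.0, -0.9]
width: 0.0006
finger_force: 0.0
time: 4.43
tool_pos: [0.5488, -0.1397, 0.0926]
ee_rot: [[0.11, 0.994, -0.0], [0.994, -0.11, -0.001], [-0.001, -0.0, -1.0]]
contact_force: [-0.5, -3.0, -0.3]
width: 0.0005
finger_force: 1.3
time: 4.85
tool_pos: [0.5508, -0.1232, 0.0926]
ee_rot: [[0.108, 0.994, 0.0], [0.994, -0.108, 0.002], [0.002, 0.0, -1.0]]
contact_force: [-0.2, -0.2, -0.0]
width: 0.0005
finger_force: 0.0
```

```bash
python3 -m jog '[[0,0,0,0.3,0,0,0],[0,0,0,0.3,0,0,0],[0,0,0,0,0,0,0]]'
python3 -m jog '[[0,0,0,0.2,0,0,0],[0,0,0,0.1,0,0,0],[0,0,0,0,0,0,0]]'
python3 - <<'E'
from h import *
np.set_printoptions(precision=4,suppress=True)
t=vision.camera("top");w=vision.camera("wrist")
for c in(t,w):
  P=cloud(c)
  for n in("cam_tip","face"):
    r=place_of(c,n)
    if r: i,j=np.clip(np.round(r[0]["at"]).astype(int),0,[479,639]);print(n,r[0],P[i,j])
cv2.imwrite("pics/w2.png",np.vstack([cv2.resize(w["img"],(400,300)),cv2.resize(t["img"][180:330,240:440],(400,300))])[:,:,::-1])
E
```

```text
time: 5.1
tool_pos: [0.5513, -0.1181, 0.0927]
ee_rot: [[0.109, 0.994, 0.0], [0.994, -0.109, 0.001], [0.001, 0.0, -1.0]]
contact_force: [-0.3, -1.2, 0.3]
width: 0.0003
finger_force: 0.1
time: 5.35
tool_pos: [0.5515, -0.1162, 0.0927]
ee_rot: [[0.11, 0.994, -0.0], [0.994, -0.11, -0.0], [-0.0, -0.0, -1.0]]
contact_force: [0.5, -1.3, -0.2]
width: 0.0008
finger_force: 0.5
cam_tip {'at': [255.4, 388.9], 'conf': 0.58} [ 0.544  -0.0821  0.1758]
cam_tip {'at': [260.3, 331.9], 'conf': 0.9} [ 0.5582 -0.0426  0.2369]
```

View pics/w2.png

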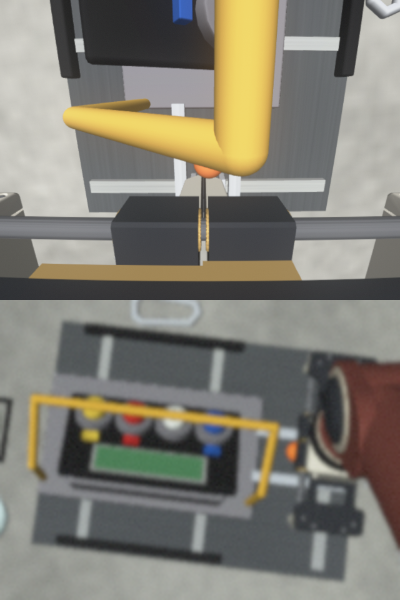

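The wrist view shows the ball (170,207) just ahead of the fingertips, and the yellow post still clear of the gripper. I keep pushing until I feel the stop.

```bash
python3 -m jog '[[0,0,0,0.2,0,0,0],[0,0,0,0.1,0,0,0],[0,0,0,0,0,0,0]]'
python3 -m jog '[[0,0,0,0.2,0,0,0],[0,0,0,0.1,0,0,0],[0,0,0,0,0,0,0]]'
```

```text
time: 5.9
tool_pos: [0.5516, -0.1145, 0.0926]
ee_rot: [[0.11, 0.994, -0.001], [0.994, -0.11, -0.002], [-0.002, -0.0, -1.0]]
contact_force: [-0.3, -5.0, -0.5]
width: 0.0004
finger_force: 2.4
time: 6.15
tool_pos: [0.5515, -0.1141, 0.0925]
ee_rot: [[0.112, 0.994, -0.001], [0.994, -0.112, -0.005], [-0.005, -0.001, -1.0]]
contact_force: [-0.8, -8.9, -0.2]
width: 0.0008
finger_force: 4.2
```

The lever is at its stop: the force rises with no travel. I back away, lift, and measure the timer.

```bash
python3 -m jog '[[0,0,0,-1,0,0,0],[0,0,0,-2.5,0,0,0],[0,0,0,-2.5,0,0,0],[0,0,0,0,0,-3.5,0],[0,0,0,0,0,-4,0],[0,0,0,0,0,-4,0],[0,0,0,0,0,-4,0],[0,0,0,0,0,-4,0],[0,0,0,0,0,0,0]]'
python3 -m jog '[[0,0,0,4,-1,0,0],[0,0,0,4,-1,0,0],[0,0,0,4,-1,0,0],[0,0,0,4,-1,0,0],[0,0,0,0,0,0,0],[0,0,0,0,0,0,0]]'
cat > m.py <<'E'
from h import *
import sys
np.set_printoptions(precision=4,suppress=True)
s=manip.get_state();print(s["tool_pos"],s["ee_rot"].tolist() if hasattr(s["ee_rot"],"tolist") else s["ee_rot"])
for nm in("wrist","top"):
  c=vision.camera(nm);P=cloud(c);hsv=cv2.cvtColor(c["img"],cv2.COLOR_RGB2HSV)
  cv2.imwrite(f"pics/{nm}{sys.argv[1]}.png",c["img"][:,:,::-1])
  for n in("face","cam_tip","cam_hinge"):
    r=place_of(c,n)
    if r: i,j=np.clip(np.round(r[0]["at"]).astype(int),0,[479,639]);print(nm,n,r[0],P[i,j])
  inb=(P[...,0]>.48)&(P[...,0]<.68)&(P[...,1]>-.07)&(P[...,1]<.2)&(P[...,2]>.05)&(P[...,2]<.14)
  for col,lo,hi in(("red",(170,110,50),(180,255,255)),("red0",(0,110,50),(6,255,255)),("yel",(22,110,80),(34,255,255)),("blue",(100,110,50),(125,255,255)),("white",(0,0,150),(180,40,255))):
    m=(cv2.inRange(hsv,lo,hi)>0)&inb
    k,l,st,ce=cv2.connectedComponentsWithStats(m.astype(np.uint8))
    for a in range(1,k):
      if st[a,4]>25:
        p=P[l==a];print(nm,col,st[a,4],ce[a].round(1),np.median(p,0),p.min(0),p.max(0))
E
python3 m.py A
```

```text
time: 6.9
tool_pos: [0.5505, -0.168, 0.2966]
ee_rot: [[0.107, 0.994, 0.018], [0.994, -0.107, -0.001], [0.001, 0.018, -1.0]]
contact_force: [1.8, 0.4, 0.4]
width: 0.0004
finger_force: 0.0
time: 7.4
tool_pos: [0.5228, -0.0012, 0.2879]
ee_rot: [[0.1, 0.995, 0.0], [0.995, -0.1, 0.003], [0.003, 0.0, -1.0]]
contact_force: [0.7, -0.3, -0.2]
width: 0.0008
finger_force: 0.0
[ 0.5228 -0.0012  0.2879] [[0.10041879053537395, 0.9949451804295666, 0.00039299795127949747], [0.994940218014769, -0.10041953126926154, 0.0031432970565297962], [0.003166872927109999, 7.536337861516352e-05, -0.9999949826055252]]
wrist face {'at': [143.5, 379.7], 'conf': 0.6} [0.5814 0.0711 0.0891]
wrist cam_tip {'at': [302.7, 365.4], 'conf': 0.53} [ 0.5483 -0.0472  0.1832]
wrist red0 262 [387.1 118.4] [0.586  0.0926 0.1096] [0.5809 0.0799 0.1013] [0.5916 0.1046 0.1133]
wrist red0 303 [359.2 117.9] [0.5612 0.0955 0.1094] [0.5556 0.0859 0.0964] [0.5693 0.1051 0.1135]
wrist yel 316 [389.7  63.4] [0.5909 0.1371 0.1096] [0.5855 0.1252 0.0986] [0.596  0.1493 0.1137]
wrist yel 346 [360.7  61.6] [0.5659 0.1407 0.1096] [0.5602 0.132
[... 256 characters left out ...]
.9 139.5] [0.5265 0.0799 0.1239] [0.513  0.0106 0.1066] [0.5558 0.1391 0.1285]
wrist white 265 [384.7 168.8] [0.5815 0.0489 0.1093] [0.5756 0.0356 0.1006] [0.5865 0.06   0.113 ]
top face {'at': [242.1, 319.2], 'conf': 0.65} [0.5813 0.064  0.1042]
top cam_tip {'at': [184.7, 324.6], 'conf': 0.68} [ 0.7463  0.0482 -0.0006]
top red0 50 [305.  249.7] [0.5626 0.0953 0.1088] [0.5573 0.084  0.0984] [0.57   0.1068 0.1138]
top yel 42 [286.1 236.1] [0.5926 0.1388 0.1086] [0.5887 0.1255 0.0986] [0.5981 0.1507 0.1151]
top yel 54 [284.7 247.5] [0.5666 0.1406 0.1088] [0.561  0.1314 0.1003] [0.5735 0.1522 0.1167]
top white 36 [325.7 241.7] [0.5817 0.0484 0.1065] [0.5766 0.039  0.1022] [0.5859 0.0595 0.1128]
```

View pics/wristA.png

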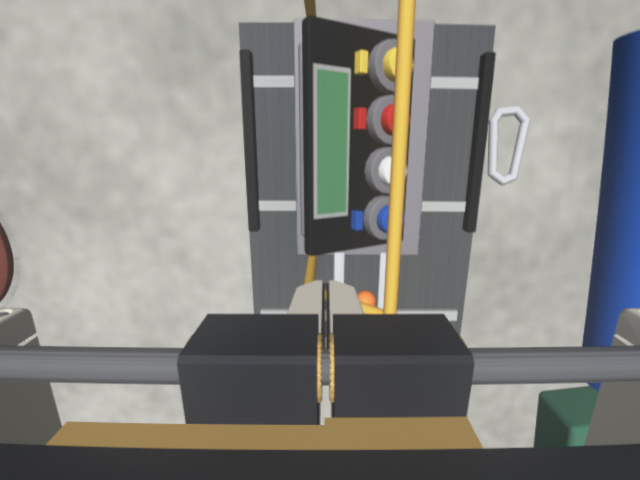

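The wrist view shows yellow, red, white and blue keys at rows 62, 117, 170 and 218, near col 390 and half hidden by the bar. The orange ball at (298,366) is now inward, so the lever is clamped. I move beyond the bar and turn square to the face, with the camera on the downslope side.

```bash
python3 -m jog '[[0,0,0,2,3.1,0,0],[0,0,0,2,3.1,0,0],[0,0,0,2,3.1,0,0],[0,0,0,1.8,3.1,0,0],[0,0,0,0,0,0,0]]'
python3 -m jog '[[0,0,7,0,0,0,0],[0,0,7,0,0,0,0],[0,0,7,0,0,0,0],[0,0,7,0,0,0,0],[0,0,7,0,0,0,0],[0,0,7,0,0,0,0],[0,0,7,0,0,0,0],[0,0,7,0,0,0,0],[0,0,7,0,0,0,0],[0,0,7,0,0,0,0]]'
python3 -m jog '[[0,0,7,0,0,0,0],[0,0,7,0,0,0,0],[0,0,6,0,0,0,0],[0,-6,0,0,0,0,0],[0,-6,0,0,0,0,0],[0,-6,0,0,0,0,0],[0,-6,0,0,0,0,0],[0,-6,0,0,0,0,0],[0,0,0,0,0,0,0],[0,0,0,0,0,0,0]]'
python3 m.py B; python3 -c "
from rig import manip;print(manip.get_state()['q'])"
```

```text
time: 8.22
tool_pos: [0.6592, 0.0615, 0.2851]
ee_rot: [[0.107, 0.994, 0.001], [0.994, -0.107, 0.004], [0.005, 0.0, -1.0]]
contact_force: [-0.5, 0.8, -0.6]
width: 0.0003
finger_force: 0.0
time: 9.05
tool_pos: [0.6547, 0.0569, 0.2876]
ee_rot: [[0.973, 0.23, -0.001], [0.23, -0.973, 0.0], [-0.001, -0.0, -1.0]]
contact_force: [-0.0, 0.7, -1.2]
width: 0.0011
finger_force: 0.0
time: 9.88
tool_pos: [0.6553, 0.0568, 0.2842]
ee_rot: [[0.859, -0.111, -0.5], [-0.096, -0.994, 0.055], [-0.503, 0.001, -0.864]]
contact_force: [0.2, -0.2, 0.3]
width: 0.0003
finger_force: 0.0
[0.6553 0.0568 0.2842] [[0.858926095809369, -0.11086894340952663, -0.4999540372123518], [-0.09627205995424956, -0.9938346320841907, 0.054994677399239765], [-0.502968838408345, 0.0008952414960519351, -0.8643040819832011]]
wrist face {'at': [189.1, 317.3], 'conf': 0.79} [0.588  0.0711 0.0979]
wrist cam_tip {'at': [187.5, 476.4], 'conf': 0.97} [ 0.5604 -0.0902  0.0829]
wrist cam_hinge {'at': [159.5, 505.0], 'conf': 0.83} [ 0.5577 -0.1379  0.0335]
wrist red0 631 [294. 188.] [0.5974 0.0916 0.1059] [0.5846 0.0784 0.0965] [0.6085 0.107 
[... 987 characters left out ...]
0.1406 0.1277]
top face {'at': [240.0, 317.3], 'conf': 0.83} [0.5887 0.0682 0.0875]
top cam_tip {'at': [255.1, 389.2], 'conf': 0.69} [ 0.4829 -0.0075  0.6044]
top cam_hinge {'at': [258.1, 403.4], 'conf': 0.47} [ 0.5581 -0.1411  0.0303]
top red0 45 [304.9 249.8] [0.5616 0.0953 0.1091] [0.5571 0.084  0.1009] [0.568  0.1045 0.1148]
top yel 42 [286.1 236.2] [0.593  0.1388 0.1089] [0.5885 0.1255 0.1004] [0.5986 0.1506 0.114 ]
top yel 55 [284.7 247.5] [0.5671 0.1405 0.1087] [0.561  0.1315 0.0989] [0.5738 0.1522 0.1139]
top white 33 [325.3 241.6] [0.5818 0.0504 0.1079] [0.5765 0.0415 0.1006] [0.586  0.0595 0.1137]
[-0.08931718  0.90662412  0.03033772  0.79412543 -0.11911361  1.9534676
 -1.75980353]
```

View pics/wristB.png

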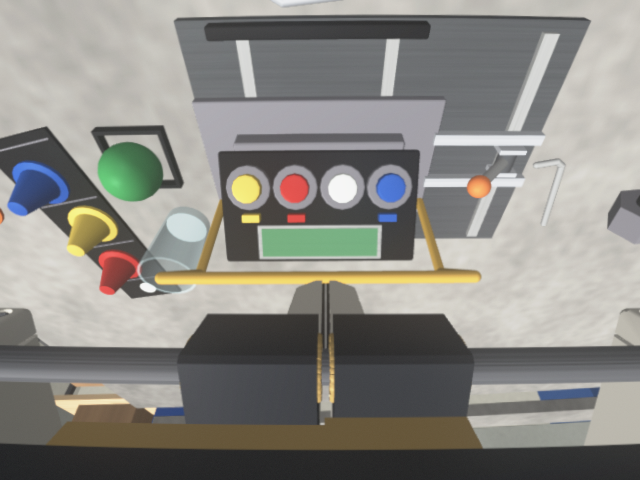

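The view square to the face shows all four keys: yellow (188,246), red (188,294), white (187,342) and blue (187,391). The bar lies in front at row 278, and the lever ball is at (187,477), leaning inwards. I work out the shifts for red.

```bash
cat > d.py <<'E'
from h import *
import sys
np.set_printoptions(precision=4,suppress=True)
K={"red":(.5974,.0916,.1059),"yellow":(.6025,.1366,.1058),"blue":(.5881,.0012,.1057)}
s=manip.get_state();R=np.array(s["ee_rot"]);tip=np.array(s["tool_pos"])+.022*R[:,2]
for k,v in K.items(): print(k,"tool-frame cm tip->key",100*R.T@(np.array(v)-tip))
a=np.radians(-6.0);n=np.array([.5*np.cos(a),.5*np.sin(a),.866]);fx=np.array([.866*np.cos(a),.866*np.sin(a),-.5])
T=np.c_[fx,-np.cross(n,fx),-n];print("rotvec deg",np.degrees(cv2.Rodrigues(R.T@T)[0].ravel()))
f=np.array(s["contact_force"]);print("force tool",R.T@f,"q6",s["q"][5])
E
python3 d.py
```

```text
red tool-frame cm tip->key [ 3.8629 -2.7005 16.7564]
yellow tool-frame cm tip->key [ 3.8834 -7.2293 16.7595]
blue tool-frame cm tip->key [ 3.9234  6.387  16.7384]
rotvec deg [-0.1606 -0.1631 -0.2085]
force tool [-0.1662  0.4587  0.1234] q6 1.9534676011887255
```

```bash
python3 -m jog '[[0,0,0,1.9,-1.3,0,0],[0,0,0,2,-1.4,1,0],[0,0,0,0,0,3,0],[0,0,0,0,0,3,0],[0,0,0,0,0,3,0],[0,0,0,0,0,3,0],[0,0,0,0,0,1.5,0],[0,0,0,0,0,0,0],[0,0,0,0,0,0,0]]'
python3 d.py
```

```text
time: 11.03
tool_pos: [0.6181, 0.089, 0.1419]
ee_rot: [[0.862, -0.109, -0.495], [-0.095, -0.994, 0.055], [-0.498, -0.0, -0.867]]
contact_force: [0.3, 0.1, 0.3]
width: 0.0005
finger_force: 0.0
red tool-frame cm tip->key [-0.0154 -0.0333  1.9656]
yellow tool-frame cm tip->key [ 0.0035 -4.5621  1.9685]
blue tool-frame cm tip->key [0.0482 9.0542 1.9477]
rotvec deg [-0.1594 -0.1181 -0.2281]
force tool [ 0.1504 -0.1771 -0.4021] q6 1.5674740712417357
```

```bash
python3 -m jog '[[0,0,0,0,0,0.8,0],[0,0,0,0,0,0.8,0],[0,0,0,0,0,0.4,0],[0,0,0,0,0,0.4,0],[0,0,0,0,0,0.4,0],[0,0,0,0,0,0,0],[0,0,0,0,0,0,0]]'
python3 d.py|grep -E 'red|force'
```

```text
time: 11.62
tool_pos: [0.605, 0.0904, 0.1177]
ee_rot: [[0.863, -0.11, -0.494], [-0.095, -0.994, 0.055], [-0.497, -0.001, -0.868]]
contact_force: [1.5, 0.2, 4.0]
width: 0.0003
finger_force: 2.1
red tool-frame cm tip->key [-0.0779 -0.0392 -0.7966]
force tool [-0.6865 -0.3364 -4.1777] q6 1.4929703362901905
```

```bash
python3 -m jog '[[0,0,0,0,0,0.3,0],[0,0,0,0,0,0.3,0],[0,0,0,0,0,0,0],[0,0,0,0,0,0,0]]'
python3 d.py|grep -E 'red|force'
```

```text
time: 11.95
tool_pos: [0.6022, 0.0907, 0.1129]
ee_rot: [[0.863, -0.11, -0.493], [-0.095, -0.994, 0.055], [-0.496, -0.001, -0.868]]
contact_force: [1.7, -0.5, 7.0]
width: 0.0009
finger_force: 3.2
red tool-frame cm tip->key [-0.0775 -0.0387 -1.352 ]
force tool [-1.9144  0.2899 -6.9356] q6 1.4778283218989379
```

```bash
python3 -m jog '[[0,0,0,0,0,-1.5,0],[0,0,0,0,0,-2,0],[0,0,0,0,0,-3,0],[0,0,0,0,0,-3,0],[0,0,0,0,0,0,0],[0,0,0,0,0,0,0]]'
python3 d.py
python3 - <<'E'
from h import *
w=vision.camera("wrist");P=cloud(w)
n=np.array([.5*np.cos(-.105),.5*np.sin(-.105),.866]);fx=np.array([.866*np.cos(-.105),.866*np.sin(-.105),-.5]);fy=np.cross(n,fx)
o=np.array([.5953,.0690,.1058])-.022*n
D=(P-o)@np.c_[fx,fy,n]*1000
hsv=cv2.cvtColor(w["img"],cv2.COLOR_RGB2HSV)
for nm,y in(("yellow",69),("red",23),("white",-23),("blue",-69)):
  sel=(abs(D[...,1]-y)<20)&(abs(D[...,2]-10)<25)&(hsv[...,1]>110)
  k=sel&(abs(D[...,0])<12);t=sel&(D[...,0]<-18)&(D[...,0]>-50)
  print(nm,"key",k.sum(),np.median(D[k],0).round(1) if k.any() else"","tell",t.sum(),np.median(D[t],0).round(1) if t.any() else "")
cv2.imwrite("pics/C.png",w["img"][:,:,::-1])
E
```

```text
time: 12.45
tool_pos: [0.6491, 0.0855, 0.1947]
ee_rot: [[0.863, -0.11, -0.493], [-0.095, -0.994, 0.055], [-0.496, -0.001, -0.868]]
contact_force: [-0.7, 0.3, -0.8]
width: 0.0007
finger_force: 0.0
red tool-frame cm tip->key [-0.1143 -0.0293  8.0904]
yellow tool-frame cm tip->key [-0.0964 -4.5581  8.0968]
blue tool-frame cm tip->key [-0.0488  9.0581  8.0656]
rotvec deg [-0.2036 -0.2447 -0.2402]
force tool [-0.2335 -0.2267  1.0499] q6 1.7369609769460446
yellow key 704 [ 3.4 64.7 21.9] tell 296 [-30.4  68.3   8.6]
red key 953 [ 0.7 22.9 22. ] tell 105 [-28.8  22.5   4. ]
white key 0  tell 0 
blue key 995 [  0.8 -67.2  22. ] tell 288 [-30.5 -68.4   8.5]
```

View pics/C.png

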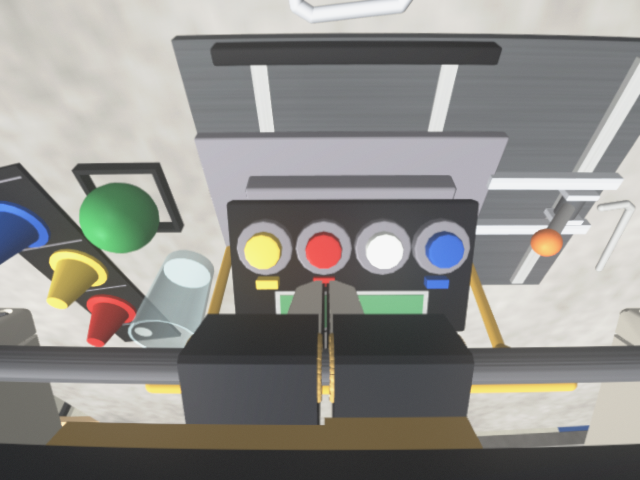

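The tabs show it: red sits at 4.0 mm against 8.5 mm for the other two, so it is sunk. The red key is up again, the ball is still inward at (242,546), and the timer hasn't moved. Now yellow.

```bash
python3 -m jog '[[0,0,0,0,-2.3,0,0],[0,0,0,-0.1,-2.25,0,0],[0,0,0,0,0,2.5,0],[0,0,0,0,0,2.5,0],[0,0,0,0,0,1.1,0],[0,0,0,0,0,0,0],[0,0,0,0,0,0,0]]'
python3 d.py
```

```text
time: 13.08
tool_pos: [0.6209, 0.1342, 0.1406]
ee_rot: [[0.86, -0.109, -0.499], [-0.095, -0.994, 0.054], [-0.502, 0.001, -0.865]]
contact_force: [-0.5, -0.1, 1.3]
width: 0.0009
finger_force: 0.0
red tool-frame cm tip->key [0.1257 4.484  1.7381]
yellow tool-frame cm tip->key [ 0.1427 -0.0447  1.7363]
blue tool-frame cm tip->key [ 0.1929 13.5715  1.7294]
rotvec deg [-0.1007  0.1282 -0.2512]
force tool [-1.0548  0.1245 -0.8997] q6 1.5834469981645984
```

```bash
python3 -m jog '[[0,0,0,0.1,0,0.7,0],[0,0,0,0,0,0.7,0],[0,0,0,0,0,0.4,0],[0,0,0,0,0,0.4,0],[0,0,0,0,0,0.4,0],[0,0,0,0,0,0.3,0],[0,0,0,0,0,0.2,0],[0,0,0,0,0,0,0],[0,0,0,0,0,0,0]]'
python3 d.py|grep -E 'yell|force'
```

```text
time: 13.83
tool_pos: [0.6082, 0.1356, 0.1151]
ee_rot: [[0.862, -0.11, -0.494], [-0.095, -0.994, 0.055], [-0.497, -0.0, -0.868]]
contact_force: [1.9, -1.2, 6.2]
width: 0.0003
finger_force: 2.6
yellow tool-frame cm tip->key [-0.0389 -0.0384 -1.1   ]
force tool [-1.2894  1.0081 -6.4039] q6 1.5029035422130619
```

```bash
python3 -m jog '[[0,0,0,0,0,0.2,0],[0,0,0,0,0,0.1,0],[0,0,0,0,0,0,0]]'
python3 d.py|grep -E 'yell|force'
python3 -m jog '[[0,0,0,0,0,-1.5,0],[0,0,0,0,0,-2,0],[0,0,0,0,0,-3,0],[0,0,0,0,0,-3,0],[0,0,0,0,0,0,0],[0,0,0,0,0,0,0]]'
cat > t.py <<'E'
from h import *
w=vision.camera("wrist");P=cloud(w)
n=np.array([.5*np.cos(-.105),.5*np.sin(-.105),.866]);fx=np.array([.866*np.cos(-.105),.866*np.sin(-.105),-.5]);fy=np.cross(n,fx)
o=np.array([.5953,.0690,.1058])-.022*n
D=(P-o)@np.c_[fx,fy,n]*1000
hsv=cv2.cvtColor(w["img"],cv2.COLOR_RGB2HSV)
for nm,y in(("yellow",69),("red",23),("white",-23),("blue",-69)):
  g=(abs(D[...,1]-y)<20)&(abs(D[...,2]-10)<25)
  sel=g&(hsv[...,1]>110)
  k=g&(abs(D[...,0])<8)&(abs(D[...,1]-y)<8);t=sel&(D[...,0]<-18)&(D[...,0]>-50)
  print(nm,"key",k.sum(),np.median(D[k],0).round(1) if k.any() else"","tell",t.sum(),np.median(D[t],0).round(1) if t.any() else "")
r=place_of(w,"cam_tip")
if r: i,j=np.round(r[0]["at"]).astype(int);print("ball",r[0],P[i,j])
cv2.imwrite("pics/D.png",w["img"][:,:,::-1])
E
python3 t.py;python3 d.py
```

```text
time: 14.08
tool_pos: [0.6069, 0.1358, 0.1128]
ee_rot: [[0.862, -0.11, -0.494], [-0.095, -0.994, 0.055], [-0.497, -0.001, -0.868]]
contact_force: [1.9, -0.9, 6.4]
width: 0.0004
finger_force: 3.3
yellow tool-frame cm tip->key [-0.0391 -0.0358 -1.3761]
force tool [-1.4346  0.6399 -6.5114] q6 1.495323086626696
time: 14.58
tool_pos: [0.6542, 0.131, 0.1946]
ee_rot: [[0.863, -0.11, -0.493], [-0.095, -0.994, 0.056], [-0.496, -0.002, -0.868]]
contact_force: [0.3, -0.5, -0.7]
width: 0.0006
finger_force: 0.0
yellow key 448 [-0.1 68.8 22.2] tell 106 [-28.5  68.3   3.6]
red key 445 [-0.2 22.8 22.2] tell 247 [-31.1  23.3   3.9]
white key 429 [ -0.2 -23.1  22.2] tell 0 
blue key 424 [  0.1 -69.   22.2] tell 293 [-30.5 -67.7   8.5]
ball {'at': [242.7, 594.7], 'conf': 0.55} [ 0.56301621 -0.0875977   0.08159096]
red tool-frame cm tip->key [-0.0042  4.5153  7.8264]
yellow tool-frame cm tip->key [ 0.0143 -0.0135  7.8271]
blue tool-frame cm tip->key [ 0.0599 13.6028  7.8124]
rotvec deg [-0.1337  0.0729 -0.232 ]
force tool [ 0.1566 -0.6597  0.5777] q6 1.7564255848331836
```

Yellow's tab is sunk and every key is up. Blue next, passing over the white key at about 8 cm.

```bash
python3 -m jog '[[0,0,0,0,3.4,0,0],[0,0,0,0,3.4,0,0],[0,0,0,0,3.4,0,0],[0,0,0,0,3.4,0,0],[0,0,0,0,0,0,0],[0,0,0,0,0,2.5,0],[0,0,0,0,0,2.5,0],[0,0,0,0,0,0.8,0],[0,0,0,0,0,0,0],[0,0,0,0,0,0,0]]'
python3 d.py
```

```text
time: 15.52
tool_pos: [0.6095, -0.0008, 0.1436]
ee_rot: [[0.861, -0.109, -0.497], [-0.094, -0.994, 0.055], [-0.5, -0.001, -0.866]]
contact_force: [0.5, -0.3, 0.0]
width: 0.0005
finger_force: 0.0
red tool-frame cm tip->key [-0.0296 -9.0545  2.1802]
yellow tool-frame cm tip->key [ -0.0093 -13.5832   2.1828]
blue tool-frame cm tip->key [0.0311 0.033  2.1627]
rotvec deg [-0.1563 -0.031  -0.2102]
force tool [ 0.461   0.2501 -0.3065] q6 1.5555540774286232
```

```bash
python3 -m jog '[[0,0,0,0,0,0.9,0],[0,0,0,0,0,0.9,0],[0,0,0,0,0,0.4,0],[0,0,0,0,0,0.4,0],[0,0,0,0,0,0.4,0],[0,0,0,0,0,0.3,0],[0,0,0,0,0,0.25,0],[0,0,0,0,0,0,0],[0,0,0,0,0,0,0]]'
python3 d.py|grep -E 'blue|force'
```

```text
time: 16.27
tool_pos: [0.5928, 0.0007, 0.1141]
ee_rot: [[0.863, -0.11, -0.494], [-0.095, -0.994, 0.055], [-0.497, -0.001, -0.868]]
contact_force: [2.2, -0.8, 6.3]
width: 0.0003
finger_force: 3.0
blue tool-frame cm tip->key [ 0.0063  0.0069 -1.2383]
force tool [-1.1865  0.5301 -6.5903] q6 1.4620837386399432
```

```bash
python3 -m jog '[[0,0,0,0,0,0.15,0],[0,0,0,0,0,0,0],[0,0,0,0,0,0,0]]'
python3 -m jog '[[0,0,0,0,0,-1.5,0],[0,0,0,0,0,-2,0],[0,0,0,0,0,-3,0],[0,0,0,0,0,-3,0],[0,0,0,0,0,-3,0],[0,0,0,0,0,0,0],[0,0,0,0,0,0,0]]'
python3 t.py
```

```text
time: 16.52
tool_pos: [0.5922, 0.0008, 0.113]
ee_rot: [[0.863, -0.11, -0.493], [-0.095, -0.994, 0.055], [-0.496, -0.001, -0.868]]
contact_force: [2.5, -0.0, 6.3]
width: 0.0004
finger_force: 3.3
time: 17.1
tool_pos: [0.6541, -0.0062, 0.2205]
ee_rot: [[0.863, -0.11, -0.493], [-0.095, -0.994, 0.055], [-0.496, -0.001, -0.868]]
contact_force: [-0.0, 0.3, -1.1]
width: 0.0004
finger_force: 0.0
yellow key 354 [ 0.1 68.8 22.1] tell 200 [-31.2  68.4   3.9]
red key 356 [ 0.1 22.9 22.2] tell 200 [-31.3  22.5   4.1]
white key 360 [ -0.  -22.9  22.2] tell 0 
blue key 357 [ -0.1 -69.1  22.2] tell 180 [-30.9 -68.9   4. ]
ball {'at': [236.8, 431.0], 'conf': 0.64} [ 0.56121878 -0.09326642  0.08431148]
```

View pics/D.png

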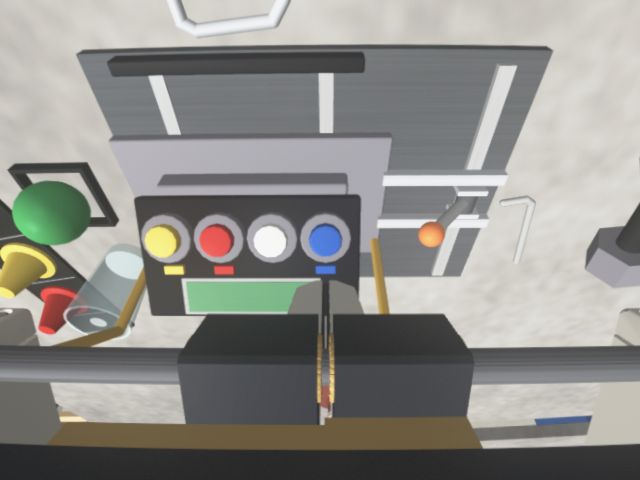

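All three tabs are sunk (about 4 mm), every key is up at 22 mm, and the lever ball (235,431) lies inward at its stop. The timer hasn't moved and the robot is clear, so I hand the job in.

```bash
python3 -c "
from rig import job;print(job.close_job())"
```

```text
the job is handed in; nothing more can be done
None
```

The lever is clamped and the keys were pressed in the order red, yellow, blue; all keys are up, the timer has not moved, and the job was handed in at about 17 s, with no verdict returned.

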